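Clamp the forming block in the ratchet clamp

TASK

Stand the grooved wooden forming block on the bed of the ratchet clamp, groove up and lengthwise between the two jaws, and let go of it. Then swing the clamp's lever back and forth to close the jaw notch by notch until the block is held firmly, about three notches tighter than where it is first pinched, but no tighter, so that the wood is not bruised. Move the jaw only with the lever, let go of the lever at the end, and leave the other things on the bench where they are.

Things in the scene. Friction and masses are not known exactly. Their poses are not given: they have to be found in the camera images.
- clamp: Ratchet clamp, fixed to the bench: grey base 160 (x) x 330 (y) mm, 12 mm thick, its top is the bed. Origin on the bench under the jaw's starting face; z up, the jaw closes to +y. On the -y half: ratchet wheel and lever, upright axis at x 0, y -90 mm. On the +y half: a fixed tailstock, top at 56 mm, with a steel anvil facing the jaw, sprung about 4 N/mm, travel 24 mm
- jaw: Moving steel jaw, 56 mm wide (x), 14 mm thick, top 51 mm above the bench. Origin at the middle of its clamping face, 1 mm above the bed; axes as the clamp's; starts at clamp y = 0, fully open. It moves 3.9 mm to +y for each notch of the wheel (22.5 degrees); the holding pawl keeps it there, it cannot come back. Not to be pushed with the fingers
- bed (a point): Point on the bed (12 mm above the bench) at clamp x 0, y 35 mm. A block centred here stands clear of jaw and anvil by 7 mm or more. The tailstock is set differently each time: the gap from open jaw to anvil is 70 to 80 mm and stays so until the anvil is pressed
- lever (a joint): Ratchet lever's angle about the upright axis, rad; 0: it points along clamp +x, positive counter-clockwise from above; stops at -0.55 and 0.55. Swung to + it closes the jaw (after up to 0.39 rad idle, until the pawl bites); swung back it clicks over freely. A full stroke, from below -0.45 to above 0.45, gives 2 notches, shorter ones 1 or none. Stays where left; under load it springs back, losing up to one notch
- grip (a point): Top end, on the centre line, of the lever's upright round wooden grip: 18 mm in diameter, from 50 to 124 mm above the bench, 110 mm from the axis. Pinch or loosely enclose it from above; all else of the clamp is below 62 mm. Pushing it takes under 1 N in a free stroke; once the block is pinched between jaw and anvil each further notch adds about 1.3 N here (about 50 N of clamping: 4 N), with ripple as the pawls click
- axis (a point): Point on the upright axis of the steel ratchet wheel (110 mm across, 16 teeth) and of the lever, 50 mm above the bench. Each notch past the first pinch adds about 16 N of clamping force
- block: Loose pale hardwood block, 56 mm long (x), 36 wide (y), 50 tall, groove 16 wide and 14 deep along the middle of its top; 0.1 kg; origin at the centre of its underside. Clamp it by its ends: its x along clamp y within 7 degrees, within 15 mm of clamp x = 0. Firm is 25 to 70 N at the jaw after the lever is let go; over 95 N even briefly bruises it
- plain_block: bystander: plain oblong wooden block without a groove, 70 x 44 x 30 mm, lying flat; not the one to clamp; origin at the centre of its underside
- bottle: bystander: white plastic bottle, 44 mm across, 100 mm tall, standing; origin at the centre of its underside
- tin: bystander: flat painted tin with a steel lid, about 87 x 52 x 25 mm; origin at the centre of its underside
- ring_gauge: bystander: steel ring, 48 mm outside, 34 mm inside, 12 mm tall, lying flat in front of the clamp; origin at the centre of its underside
- hammer: bystander: small hammer lying at the far side of the bench; origin at its underside
- file: bystander: slim tool with a wooden handle lying on the bench; origin at its underside
- dish: bystander: small white ceramic bowl, 80 mm across, 30 mm tall; origin at the centre of its underside
Things that resemble listed ones, but are neither listed nor needed, are in the scene too. Leave any blue look-alike of the block alone.

How it is judged (in metres and radians):
On the way:
1. the block stands upright on the bed between jaw and anvil, lengthwise, let go and not yet pinched (x of block in the frame of clamp between -0.015 and 0.015 m and angle between block's own z axis and vertical below 0.12 rad and angle between the x axis of block and the y axis of clamp, either way round below 0.12 rad and linear speed of block below 0.02 m/s and y of block in the frame of clamp between 0.025 and 0.06 m and z of block in the frame of clamp below 0.016 m and contact force between the fingers and block below 0.5 N and contact force between jaw and block below 8 N), for 0.2 s.
At the end, for the whole second after the job is handed in: The block stands upright (within 7 degrees) on the bed, lengthwise between the jaws (within 7 degrees), within 15 mm of the bed's middle line, at rest, held by the ratchet with 25 to 70 N between jaw and block; the lever is let go and at rest (x of block in the frame of clamp between -0.015 and 0.015 m and angle between block's own z axis and vertical below 0.12 rad and angle between the x axis of block and the y axis of clamp, either way round below 0.12 rad and linear speed of block below 0.02 m/s and z of block in the frame of clamp below 0.016 m and contact force between jaw and block between 25 and 70 N and velocity of joint lever between -0.05 and 0.05 rad/s); the robot touches nothing.
It fails at once if the block is overtightened (more than 95 N between jaw and block) (contact force between jaw and block above 95 N).
It fails at once if the fingers push the jaw (more than 10 N) (contact force between the fingers and jaw above 10 N).
It fails at once if another thing on the bench is displaced by more than 30 mm (distance of any of plain_block, bottle, tin, ring_gauge, hammer, file, dish from where it was at the start of the episode above 0.03 m).
It also fails if it takes over 72 s, if anything falls off the work surface, if the arm or the gripper's body presses on something with over 40 N, if the wrist force passes 120 N, or if a joint passes its speed limit or range.

ROBOT

A 6-joint arm with a two-finger parallel gripper is mounted at the origin on the work surface. World frame = base frame: x ahead of the robot, y to its left, z up, the work surface at z = 0. Lengths are in mm, angles in degrees, forces in N, time in s.
With the tool pointing down it reaches from about 300 to 850 mm from the base axis. Payload 4.2 kg.
Tool frame: the origin (TCP) lies at the very end of the fingers, on their centre line; the grasp point (between the pads) lies env.grip_point_offset behind it (env.grip_point_offset is the distance from the TCP to the grasp point, in mm); z points along the fingers, y is the direction in which the jaws open and shut (so a half turn about z gives the same grasp; the last joint's range is limited). The gripper opens to 91 mm and grips with 3 to 60 N. Pads are 32 mm wide; open, the fingers measure 118 mm over their backs; the gripper's body (76 mm by 178 mm) begins 60 mm behind the grasp point.
Start: joints at [64.343, 18.312, 89.639, -0, 72.044, -1.146], TCP at [238.555, 523.197, 213.976] pointing down, gripper open.
Joint ranges: [-177.97, 177.97], [-48.28, 115.42], [12.27, 149.76], [-77.06, 257.06], [2.81, 150.46], [-146.56, 146.56]. Speed limits (degrees/s): [147.25, 147.25, 180, 180, 180, 180].

INTERFACE

Orientations are given as [roll, pitch, yaw] about the fixed x, y, z axes, in that order (R = Rz(yaw) Ry(pitch) Rx(roll)).
In Python, from workcell import env, grab_frame, camera_params gives the robot as it stands. The module is installed in compiled form; this text tells all that it offers.
- The arm moves only by the shell command python3 -m creep 'ROWS' [OPENING] [FORCE]. ROWS is a JSON object of lists of equal length, an entry for each row: "offset": the shift along the tool's x, y, z in m, a list of three; "rotation": the turn, a rotation vector about the tool's x, y, z in degrees, a list of three. A call has 1 to 5 rows; each row shifts and turns the commanded pose from where the row before left it, along the tool's axes as they then stand; what a row does not reach is not made up. A row lasts 1/8 s, in which the tool goes at most 62.5 mm and 10.7 degrees, less where a joint would pass 70% of its speed; a pose out of reach is approached as far as the arm can. A call is refused whole if a number of a shift passes 0.0625 or a number of a turn 10.7, either way. A call with a gripper value outside its range is refused whole. OPENING is the closure, from 0 (fully open) to 1 (shut), set as the call begins (- or left out, the last holds). The fingers move at their own pace and stop on an object; FORCE is the grip in N (left out, the last holds). Time passes only in rows, so rows that do not move let the fingers close. It gives the time, the measured TCP pose, the force and the opening at its end, in the units of the state.
- env.state(): the state, without advancing time (a new reading comes with each control period).
- grab_frame(name): name is "scene" or "top" or "wrist"; returns the picture (384x512x3 uint8, red, green, blue); there is no depth.
- camera_params(name): a dict with "mtx" (3x3 intrinsics, pixels), "R" (3x3) and "t" (3): a world point X has camera coordinates R X + t. Camera axes: x right, y down, z forward; pixel columns grow to the right and rows downward; lengths in mm; the calibration is good to about 2 mm. The wrist camera is an equidistant fisheye: a pixel r from the principal point sees the ray r / f radians off the axis. A picture is of the moment at which its call begins: read the wrist's pose just before it. camera_params takes no time and is no camera call; for the wrist camera it gives the pose at the moment of the call.
- env.job_done(): hands the job in, once; it reports no verdict.
The state is a dict: "time_s": time; "qpos": joint angles; "qvel": joint speeds; "effort": joint torques, N m; "ee_pos": TCP position; "ee_rot": TCP orientation; "force": force on the tool from outside, world axes, zero at the start; "torque": the same for the moment, N m; "gripper_width": finger opening in mm.
Only numpy, scipy, OpenCV 4.12 (cv2) and the standard library are available. Lean on these libraries where they do the work, as an engineer would, in place of code of your own. Each camera call takes 0.05 s, during which the arm holds its last target.

## Working session

There is one attempt and no reset: what is moved stays moved. The work goes in short steps, Python scripts to look and compute and a shell command to move; the robot and the scene stay as the last step left them, time stands still between calls to the robot, and variables do not carry over. Pictures are saved under pics/ and viewed, and the job is handed in when it is done.

```bash
mkdir -p pics
python3 - <<'E'
from workcell import env, grab_frame, camera_params
import cv2
for n in ["scene","top","wrist"]:
    p=camera_params(n); print(n,p)
    cv2.imwrite(f"pics/{n}0.png",cv2.cvtColor(grab_frame(n),cv2.COLOR_RGB2BGR))
print(env.state(), env.grip_point_offset)
E
```

```text
scene {'mtx': array([[498.51447481,   0.        , 253.58968709],
       [  0.        , 498.51447481, 200.75368162],
       [  0.        ,   0.        ,   1.        ]]), 'R': array([[-0.1808071 ,  0.98344826,  0.01176076],
       [ 0.76251601,  0.14772121, -0.62987918],
       [-0.6211909 , -0.10491886, -0.77660408]]), 't': array([  66.58198666, -390.05101375, 1710.70417259])}
top {'mtx': array([[467.26471325,   0.        , 260.51196582],
       [  0.        , 467.26471325, 187.15467754],
       [  0.        ,   0.        ,   1.        ]]), 'R': array([[ 0.0017669 , -0.99987912,  0.01544766],
       [-0.99669209, -0.00301599, -0.08121445],
       [ 0.08125122, -0.01525306, -0.99657693]]), 't': array([  22.26822478,  600.38256481, 1540.71313254])}
wrist {'mtx': array([[297.31863964,   0.        , 255.89651548],
       [  0.        , 297.31863964, 191.9678845 ],
       [  0.        ,   0.        ,   1.        ]]), 'R': array([[ 0.41468738,  0.9099628 , -0.00144399],
       [ 0.88431322, -0.40262324,  0.23639936],
       [ 0.21453324, -0.09930877, -0.97165491]]), 't': array([-574.73334288,  -27.28958298,  388.25468376])}
{'time_s': 0.15, 'qpos': array([ 6.43436651e+01,  1.83431154e+01,  8.96903484e+01,  1.32228926e-03,
        7.20451753e+01, -1.14729273e+00]), 'qvel': array([ 0.03919743, -0.10735535, -0.31178602,  0.13431782, -0.053312  ,
        0.04538091]), 'effort': array([ 5.96922582e-04, -4.12774980e+01, -2.32154167e+01,  7.26872496e-02,
        4.33642056e-02, -7.74262207e-05]), 'ee_pos': array([238.36834767, 522.83795959, 213.31455708]), 'ee_rot': array([-1.79921402e+02, -2.83164713e-03,  1.55490547e+02]), 'force': array([-0.10774847, -0.78941208,  0.05706887]), 'torque': array([-0.03883956, -0.00528293,  0.03692013]), 'gripper_width': 91.35550246444886} 18.8
```

View pics/scene0.png

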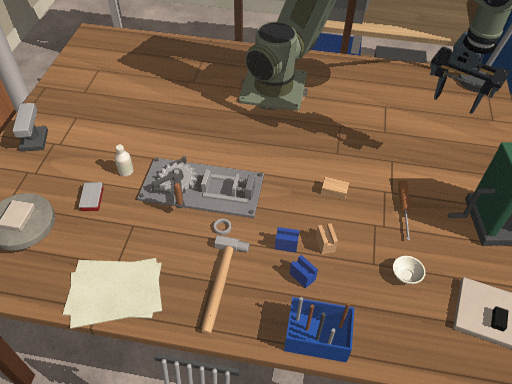

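View pics/top0.png

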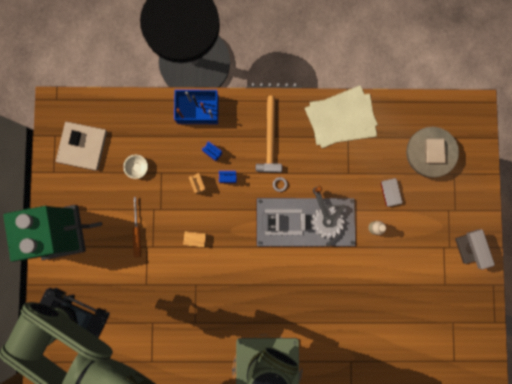

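View pics/wrist0.png

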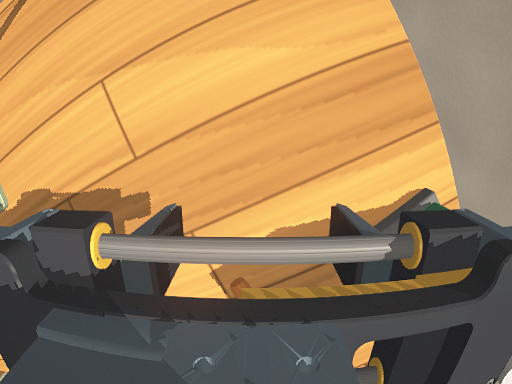

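The scene view shows these candidates:
- The pale grooved block, at scene (327,238) and top (197,184).
- The plain block, at scene (335,187) and top (195,240).
- Two blue look-alikes, at scene (287,240) and (303,271).
- A pale slab on the round plate, at scene (17,215).

I choose (327,238) and will check it in a crop.

Run:
```python
import cv2,numpy as np
s=cv2.imread("pics/scene0.png");t=cv2.imread("pics/top0.png")
a=cv2.resize(s[210:290,260:360],(400,320),interpolation=cv2.INTER_CUBIC)
b=cv2.resize(t[160:210,170:240],(400,286),interpolation=cv2.INTER_CUBIC)
b=cv2.copyMakeBorder(b,0,34,0,0,0)
cv2.imwrite("pics/crop1.png",np.hstack([a,b]))
a=cv2.resize(s[145:225,130:270],(700,400),interpolation=cv2.INTER_CUBIC)
cv2.imwrite("pics/crop2.png",a)
b=cv2.resize(t[180:255,245:365],(800,500),interpolation=cv2.INTER_CUBIC)
cv2.imwrite("pics/crop3.png",b)
```

```text
(no output)
```

View pics/crop1.png

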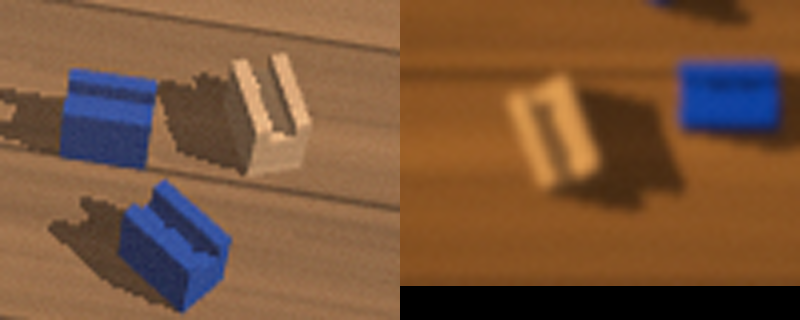

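View pics/crop2.png

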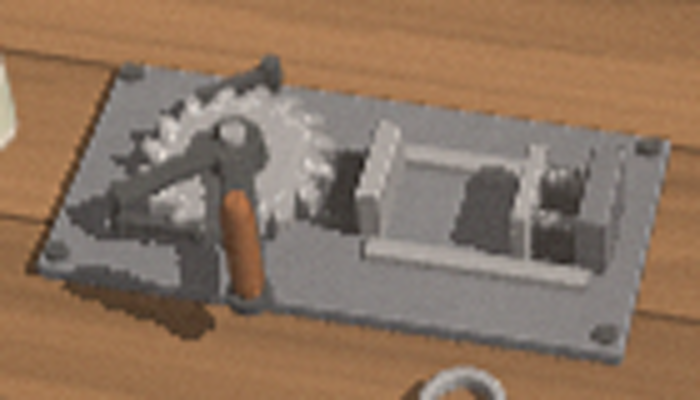

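View pics/crop3.png

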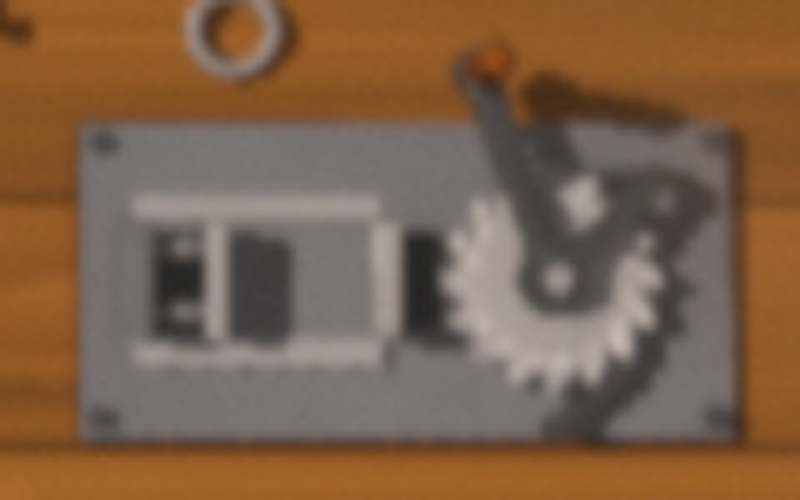

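```bash
cat > h.py <<'E'
import numpy as np,cv2
from workcell import env,grab_frame,camera_params
def ray(p,u,v):
    K=np.array(p["mtx"]);R=np.array(p["R"]);t=np.array(p["t"])
    d=R.T@np.array([(u-K[0,2])/K[0,0],(v-K[1,2])/K[1,1],1]); return -R.T@t,d
def onz(p,u,v,z):
    c,d=ray(p,u,v); return c+d*(z-c[2])/d[2]
def proj(p,X):
    x=np.array(p["R"])@X+p["t"]; x=p["mtx"]@x; return x[:2]/x[2]
def fishz(p,u,v,z):
    K=np.array(p["mtx"]);R=np.array(p["R"]);t=np.array(p["t"])
    a=np.array([u-K[0,2],v-K[1,2]]);r=np.hypot(*a);th=r/K[0,0]
    d=R.T@np.array([*(a/r*np.sin(th)),np.cos(th)]);c=-R.T@t
    return c+d*(z-c[2])/d[2]
E
python3 - <<'E'
from h import *
T=camera_params("top");S=camera_params("scene")
np.set_printoptions(precision=1,suppress=True)
t=cv2.imread("pics/top0.png");s=cv2.imread("pics/scene0.png")
print("base corners top")
for u,v in [(80,125),(740,125),(740,442),(80,442)]: print(onz(T,245+u/6.667-.4,180+v/6.667-.4,12))
print("base corners scene")
for u,v in [(125,62),(670,140),(615,360),(38,270)]: print(onz(S,130+u/5-.4,145+v/5-.4,12))
print("axis",onz(T,245+558/6.667-.4,180+280/6.667-.4,55), onz(S,130+232/5-.4,145+132/5-.4,58))
print("grip",onz(T,245+493/6.667-.4,180+60/6.667-.4,124), onz(S,130+235/5-.4,145+195/5-.4,124))
print("jaw face",onz(T,245+373/6.667-.4,180+280/6.667-.4,51),"anvil",onz(T,245+228/6.667-.4,180+280/6.667-.4,51))
for im,P,roi,n in [(t,T,(170,240,160,210),"top"),(s,S,(310,345,215,260),"scene")]:
    hsv=cv2.cvtColor(im,cv2.COLOR_BGR2HSV)
    x0,x1,y0,y1=roi
    c=im[y0:y1,x0:x1].astype(int)
    m=((c[:,:,2]>(170 if n=="top" else 175))&(c[:,:,0]<c[:,:,2])).astype(np.uint8)
    big=cv2.resize(m*255,None,fx=10,fy=10,interpolation=cv2.INTER_NEAREST)
    k=cv2.resize(im[y0:y1,x0:x1],None,fx=10,fy=10,interpolation=cv2.INTER_NEAREST)
    cv2.imwrite(f"pics/m_{n}.png",np.hstack([k,cv2.cvtColor(big,cv2.COLOR_GRAY2BGR)]) if n=="scene" else k)
    q=max(cv2.findContours(m,0,1)[0],key=cv2.contourArea)
    r=cv2.minAreaRect(q); bp=cv2.boxPoints(r)+[x0,y0]
    print(n,bp); 
    for b in bp: print(onz(P,*b,50))
E
```

```text
base corners top
[563.5  36.6  12. ]
[ 564.3 -297.9   12. ]
[ 404.8 -295.6   12. ]
[404.4  36.2  12. ]
base corners scene
[ 407.7 -291.5   12. ]
[407.4  36.5  12. ]
[570.8  34.4  12. ]
[ 569.9 -290.2   12. ]
axis [ 485.5 -197.8   55. ] [ 489.4 -197.2   58. ]
grip [ 588.2 -157.   124. ] [ 587.8 -159.9  124. ]
jaw face [ 485.3 -107.3   51. ] anvil [485.2 -36.   51. ]
top [[187.8 176.4]
 [198.9 172.7]
 [204.1 188.3]
 [193.  192. ]]
[633.  263.6  50. ]
[645.4 227.2  50. ]
[593.9 209.5  50. ]
[581.6 245.8  50. ]
scene [[318.  225. ]
 [331.  223.1]
 [335.  251.3]
 [322.  253.1]]
[594.  209.2  50. ]
[581.7 241.6  50. ]
[666.3 258.7  50. ]
[677.8 227.6  50. ]
```

The crop confirms a pale block standing groove up, centred at about (613.5, 236), yaw about 19.5°. Clamp: origin about (486, -107.5), yaw about 0, gap about 71 mm. Grip at about (588, -158). Next I move over the block.

```bash
cat >> h.py <<'E'
def delta(X,yaw):
    s=env.state(); p=np.array(s["ee_pos"]); y=s["ee_rot"][2]; c=np.radians(y)
    d=np.array(X)-p
    print("t",round(s["time_s"],2),"pos",p.round(1),"rpy",np.round(s["ee_rot"],2),"w",round(s["gripper_width"],1),"F",np.round(s["force"],1))
    print("tool dx dy dz",np.round([d@[np.cos(c),np.sin(c),0],d@[np.sin(c),-np.cos(c),0],-d[2]],1),"rotz",round(-((yaw-y+180)%360-180),2))
E
python3 -m creep '{"offset":[[-0.0575,-0.0132,0],[-0.0575,-0.0132,0],[-0.0575,-0.0132,0],[-0.0575,-0.0132,0],[-0.0575,-0.0132,0]],"rotation":[[0,0,0],[0,0,0],[0,0,0],[0,0,0],[0,0,0]]}' 0.34 15
python3 -m creep '{"offset":[[-0.0575,-0.0132,0],[-0.0575,-0.0132,0],[-0.0575,-0.0132,0],[0,0,0],[0,0,0]],"rotation":[[0,0,0],[0,0,0],[0,0,0],[0,0,-10],[0,0,-10]]}'
python3 -m creep '{"offset":[[0,0,0],[0,0,0],[0,0,0],[0,0,0]],"rotation":[[0,0,-10],[0,0,-10],[0,0,-4],[0,0,0]]}'
python3 - <<'E'
from h import *
delta([613.5,236,150],199.5)
P=camera_params("wrist")
cv2.imwrite("pics/w1.png",cv2.cvtColor(grab_frame("wrist"),cv2.COLOR_RGB2BGR))
E
```

```text
time_s: 0.78
ee_pos: [474.0, 342.5, 213.8]
ee_rot: [-180.0, -0.0, 155.5]
force: [1.1, 1.5, 0.6]
gripper_width: 60.3
time_s: 1.4
ee_pos: [613.8, 235.3, 213.0]
ee_rot: [-180.0, -0.1, 175.7]
force: [-0.2, -0.2, -0.5]
gripper_width: 60.0
time_s: 1.9
ee_pos: [613.2, 236.2, 213.5]
ee_rot: [180.0, -0.0, -160.6]
force: [-0.6, 0.2, -0.3]
gripper_width: 59.9
t 1.9 pos [613.2 236.2 213.5] rpy [ 1.8000e+02 -4.0000e-02 -1.6056e+02] w 59.9 F [-0.6  0.2 -0.3]
tool dx dy dz [-0.3 -0.3 63.5] rotz -0.06
```

View pics/w1.png

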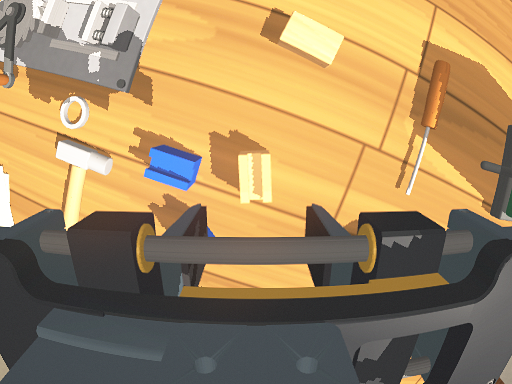

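The wrist view shows the block between the fingers: top face corners are about (239,154), (270,152), (271,201), (241,203).

Run:
```python
from h import *
im=cv2.imread("pics/w1.png")
P=camera_params("wrist")
c=[fishz(P,u,v,50) for u,v in [(239,154),(270,152),(271.5,200),(241,203)]]
for q in c: print(q.round(1))
print(np.mean(c,0), [np.degrees(np.arctan2(*(a-b)[1::-1])) for a,b in [(c[0],c[3]),(c[1],c[2])]])
cv2.imwrite("pics/w1c.png",cv2.resize(im[130:225,200:310],None,fx=6,fy=6,interpolation=cv2.INTER_NEAREST))
```

```text
[592.9 208.7  50. ]
[579.1 240.8  50. ]
[631.1 261.6  50. ]
[646.3 229.3  50. ]
[612.34698598 235.10240183  50.        ] [np.float64(-158.90680110755585), np.float64(-158.23457148356297)]
```

View pics/w1c.png

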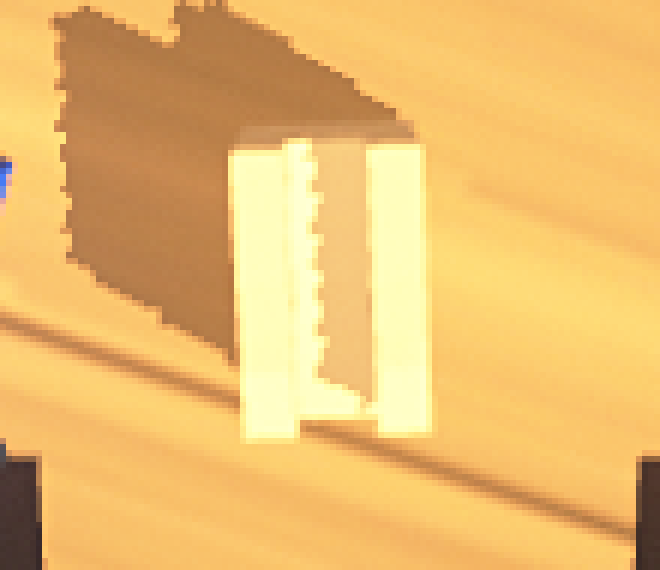

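```bash
python3 -m creep '{"offset":[[0,0,0.045],[0,0,0.045],[0,0,0.045],[0,0,0.035],[0,0,0.021]],"rotation":[[0,0,-1.4],[0,0,0],[0,0,0],[0,0,0],[0,0,0]]}'
python3 -m creep '{"offset":[[0,0,0],[0,0,0],[0,0,0],[0,0,0],[0,0,0]],"rotation":[[0,0,0],[0,0,0],[0,0,0],[0,0,0],[0,0,0]]}' 1 15
python3 -m creep '{"offset":[[0,0,0],[0,0,-0.02],[0,0,-0.04],[0,0,-0.04],[0,0,0]],"rotation":[[0,0,0],[0,0,0],[0,0,0],[0,0,0],[0,0,0]]}'
python3 - <<'E'
from h import *
delta([486,-72.5,150],90)
cv2.imwrite("pics/w2.png",cv2.cvtColor(grab_frame("wrist"),cv2.COLOR_RGB2BGR))
E
```

```text
time_s: 2.58
ee_pos: [612.2, 235.9, 20.6]
ee_rot: [180.0, -0.2, -159.2]
force: [0.5, -0.6, -0.0]
gripper_width: 59.8
time_s: 3.2
ee_pos: [614.2, 236.6, 24.4]
ee_rot: [180.0, 0.2, -159.1]
force: [1.0, -2.3, 6.3]
gripper_width: 36.0
time_s: 3.82
ee_pos: [615.1, 237.0, 126.5]
ee_rot: [180.0, 0.4, -159.1]
force: [0.2, 0.3, -0.7]
gripper_width: 35.7
t 3.83 pos [615.1 237.  126.5] rpy [ 180.      0.41 -159.11] w 35.7 F [ 0.2  0.3 -0.7]
tool dx dy dz [ 231.  -243.1  -23.5] rotz 110.89
```

View pics/w2.png

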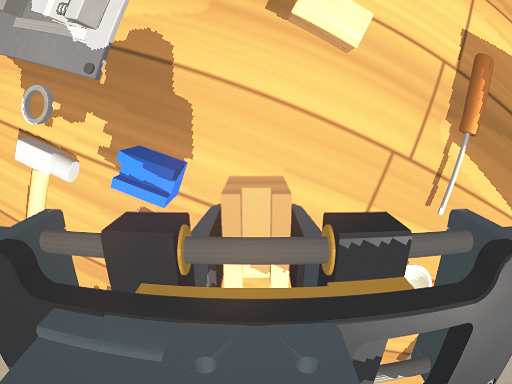

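Block gripped squarely (width 35.7). Now rotate it 110.9° and move it over the bed.

```bash
python3 -m creep '{"offset":[[0,0,-0.01],[0,0,-0.01],[0,0,0],[0,0,0],[0,0,0]],"rotation":[[0,0,10.6],[0,0,10.6],[0,0,10.6],[0,0,10.6],[0,0,10.6]]}'
python3 -m creep '{"offset":[[0,0,0],[0,0,0],[0,0,0],[0,0,0],[0,0,0]],"rotation":[[0,0,10.6],[0,0,10.6],[0,0,10.6],[0,0,10.6],[0,0,10.6]]}'
python3 -m creep '{"offset":[[0,0,0],[0,0,0],[0,0,0]],"rotation":[[0,0,4.9],[0,0,0],[0,0,0]]}'
python3 -c "
from h import *
delta([486,-72.5,150],90)"
```

```text
time_s: 4.5
ee_pos: [611.9, 235.8, 140.4]
ee_rot: [-179.8, -0.2, 147.5]
force: [0.9, 0.8, -0.4]
gripper_width: 36.1
time_s: 5.12
ee_pos: [611.9, 235.8, 140.4]
ee_rot: [-179.7, 0.1, 94.5]
force: [-0.3, -0.6, -0.7]
gripper_width: 35.8
time_s: 5.5
ee_pos: [612.7, 236.1, 141.7]
ee_rot: [-179.9, 0.0, 90.1]
force: [-0.3, -0.6, -0.3]
gripper_width: 35.8
t 5.5 pos [612.7 236.1 141.7] rpy [-1.7988e+02  4.0000e-02  9.0060e+01] w 35.8 F [-0.3 -0.6 -0.3]
tool dx dy dz [-308.4 -127.    -8.3] rotz 0.06
```

```bash
python3 -m creep '{"offset":[[-0.0514,-0.0212,0],[-0.0514,-0.0212,0],[-0.0514,-0.0212,0],[-0.0514,-0.0212,0],[-0.0514,-0.0212,0]],"rotation":[[0,0,0],[0,0,0],[0,0,0],[0,0,0],[0,0,0]]}'
python3 -m creep '{"offset":[[-0.0514,-0.0212,0],[0,0,0],[0,0,0]],"rotation":[[0,0,0],[0,0,0],[0,0,0]]}'
python3 - <<'E'
from h import *
delta([486,-72.5,37],90)
for n in ["wrist","scene","top"]:
  cv2.imwrite(f"pics/{n}3.png",cv2.cvtColor(grab_frame(n),cv2.COLOR_RGB2BGR))
s=cv2.imread("pics/scene3.png");t=cv2.imread("pics/top3.png")
a=cv2.resize(s[100:225,130:280],(600,500),interpolation=cv2.INTER_CUBIC)
cv2.imwrite("pics/c3.png",a)
E
```

```text
time_s: 6.12
ee_pos: [506.3, -22.2, 142.8]
ee_rot: [180.0, 0.0, 90.1]
force: [0.9, -1.3, -1.1]
gripper_width: 36.0
time_s: 6.5
ee_pos: [486.2, -71.9, 142.9]
ee_rot: [180.0, -0.0, 90.0]
force: [0.1, 0.5, -1.2]
gripper_width: 36.0
t 6.5 pos [486.2 -71.9 142.9] rpy [ 1.7997e+02 -3.0000e-02  8.9970e+01] w 36.0 F [ 0.1  0.5 -1.2]
tool dx dy dz [ -0.6  -0.2 105.9] rotz -0.03
```

View pics/wrist3.png

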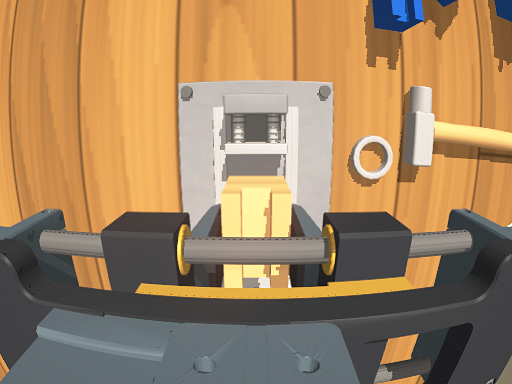

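View pics/c3.png

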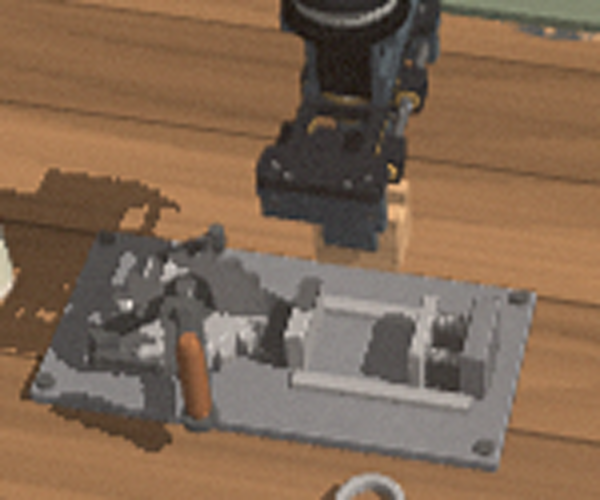

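Run:
```python
from h import *
P=camera_params("wrist")
im=cv2.imread("pics/wrist3.png")
cv2.imwrite("pics/w3c.png",cv2.resize(im[75:215,170:345],None,fx=4,fy=4,interpolation=cv2.INTER_NEAREST))
print("block front top", fishz(P,225,189,170),fishz(P,288,189,170),"bottom front",fishz(P,228,177,120),fishz(P,285,177,120))
print("anvil lower edge", fishz(P,225,153,51),fishz(P,287,153,51),"upper",fishz(P,256,144,51))
print("base far corners",fishz(P,179,84,12),fishz(P,333,83,12))
```

```text
block front top [472.02857313 -38.04957289 170.        ] [503.14425254 -37.99607227 170.        ] bottom front [468.9089922  -41.50487317 120.        ] [506.57400432 -41.43650425 120.        ]
anvil lower edge [460.04029409 -32.92596795  51.        ] [514.92452829 -32.82416643  51.        ] upper [487.46318878 -25.0171198   51.        ]
base far corners [408.97196769  35.19804218  12.        ] [565.87320093  36.58528232  12.        ]
```

View pics/w3c.png

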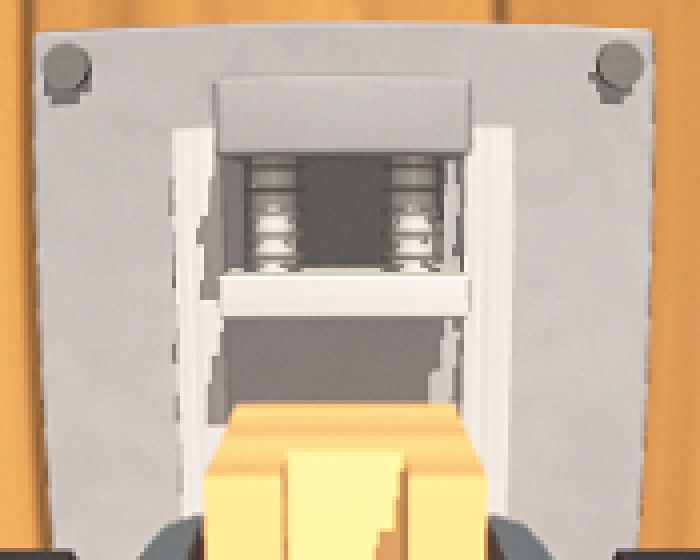

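Block, anvil and base centrelines agree within 1 mm. Gaps: about 7 mm at the anvil, 9 mm at the jaw. I'll descend.

```bash
python3 -m creep '{"offset":[[-0.001,0,0.03],[0,0,0.03],[0,0,0.025],[0,0,0.014],[0,0,0]],"rotation":[[0,0,0],[0,0,0],[0,0,0],[0,0,0],[0,0,0]]}'
python3 -m creep '{"offset":[[0,0,0.003],[0,0,0],[0,0,0]],"rotation":[[0,0,0],[0,0,0],[0,0,0]]}'
python3 - <<'E'
from h import *
delta([486,-72.5,34.5],90)
for n in ["scene"]:
  cv2.imwrite(f"pics/{n}4.png",cv2.cvtColor(grab_frame(n),cv2.COLOR_RGB2BGR))
s=cv2.imread("pics/scene4.png")
a=cv2.resize(s[100:225,130:280],(720,600),interpolation=cv2.INTER_CUBIC)
cv2.imwrite("pics/c4.png",a)
E
```

```text
time_s: 7.28
ee_pos: [485.8, -72.4, 43.2]
ee_rot: [-179.9, -0.0, 90.1]
force: [-0.7, 0.1, -0.4]
gripper_width: 36.1
time_s: 7.65
ee_pos: [486.4, -73.2, 41.5]
ee_rot: [179.9, 0.0, 90.0]
force: [-0.2, -0.0, -1.1]
gripper_width: 36.0
t 7.65 pos [486.4 -73.2  41.5] rpy [1.7993e+02 1.0000e-02 8.9980e+01] w 36.0 F [-0.2 -0.  -1.1]
tool dx dy dz [ 0.7 -0.4  7. ] rotz -0.02
```

View pics/c4.png

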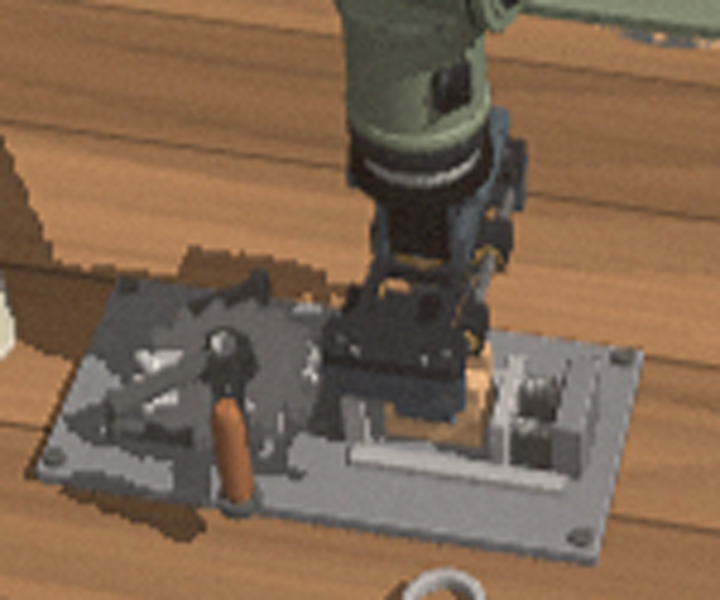

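```bash
python3 -m creep '{"offset":[[0,0,0.002],[0,0,0.002],[0,0,0]],"rotation":[[0,0,0],[0,0,0],[0,0,0]]}'
python3 -m creep '{"offset":[[0,0,0.001],[0,0,0],[0,0,0]],"rotation":[[0,0,0],[0,0,0],[0,0,0]]}'
python3 -m creep '{"offset":[[0,0,0.001],[0,0,0],[0,0,0]],"rotation":[[0,0,0],[0,0,0],[0,0,0]]}'
```

```text
time_s: 8.07
ee_pos: [485.8, -73.1, 36.7]
ee_rot: [-180.0, -0.0, 90.0]
force: [0.1, -0.6, -1.6]
gripper_width: 35.9
time_s: 8.45
ee_pos: [486.0, -73.1, 36.4]
ee_rot: [180.0, -0.0, 90.0]
force: [-0.9, 0.6, 5.5]
gripper_width: 36.3
time_s: 8.82
ee_pos: [486.0, -73.0, 36.4]
ee_rot: [180.0, -0.0, 90.0]
force: [-3.6, 1.2, 13.0]
gripper_width: 35.6
```

The block is seated on the bed (force rose to 13 N). I'll ease off, open, and retreat upward.

```bash
python3 -m creep '{"offset":[[0,0,-0.001],[0,0,0]],"rotation":[[0,0,0],[0,0,0]]}'
python3 -m creep '{"offset":[[0,0,0],[0,0,0],[0,0,0],[0,0,0]],"rotation":[[0,0,0],[0,0,0],[0,0,0],[0,0,0]]}' 0.34
python3 -m creep '{"offset":[[0,0,-0.02],[0,0,-0.04],[0,0,-0.06],[0,0,-0.03],[0,0,0]],"rotation":[[0,0,0],[0,0,0],[0,0,0],[0,0,0],[0,0,0]]}'
python3 - <<'E'
from h import *
delta([588,-158.5,200],90)
P=camera_params("wrist")
for n in ["wrist","scene","top"]:
  cv2.imwrite(f"pics/{n}5.png",cv2.cvtColor(grab_frame(n),cv2.COLOR_RGB2BGR))
s=cv2.imread("pics/scene5.png")
a=cv2.resize(s[135:235,130:280],(720,480),interpolation=cv2.INTER_CUBIC)
cv2.imwrite("pics/c5.png",a)
E
```

```text
time_s: 9.07
ee_pos: [486.1, -73.1, 36.4]
ee_rot: [180.0, -0.0, 90.0]
force: [-1.9, 1.4, 6.4]
gripper_width: 36.1
time_s: 9.57
ee_pos: [486.0, -73.1, 35.8]
ee_rot: [-180.0, -0.0, 90.0]
force: [-0.4, 0.7, -0.1]
gripper_width: 60.4
time_s: 10.2
ee_pos: [487.6, -73.4, 188.3]
ee_rot: [179.7, 0.1, 90.0]
force: [-0.0, -0.4, -0.8]
gripper_width: 60.3
t 10.2 pos [487.6 -73.4 188.3] rpy [1.7966e+02 5.0000e-02 8.9990e+01] w 60.3 F [-0.  -0.4 -0.8]
tool dx dy dz [-85.1 100.4 -11.7] rotz -0.01
```

View pics/c5.png

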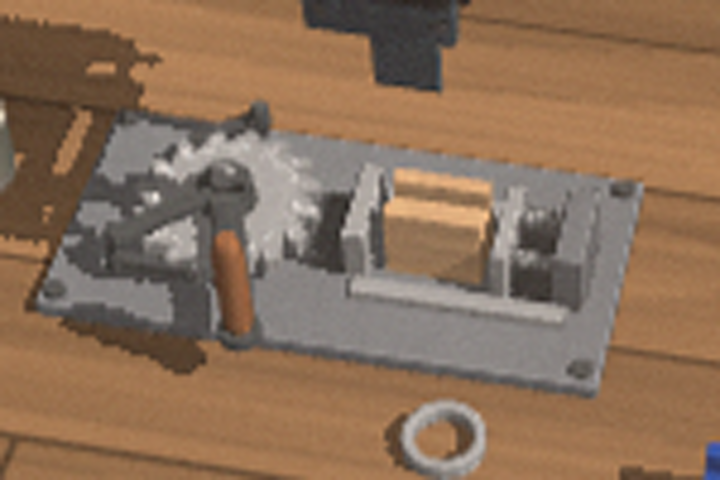

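View pics/wrist5.png

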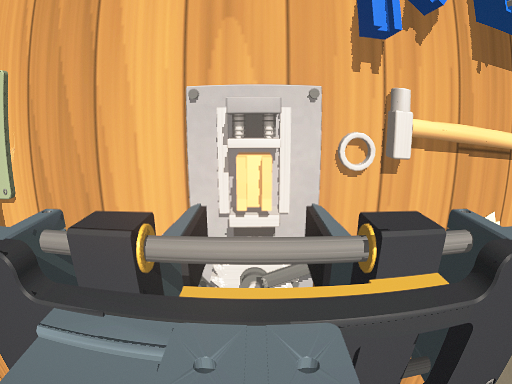

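The block stands upright and free between the jaws. I'll measure the free gap in this wrist view before going to the lever.

Run:
```python
from h import *
P=camera_params("wrist")
im=cv2.imread("pics/wrist5.png")
cv2.imwrite("pics/w5c.png",cv2.resize(im[85:245,185:325],None,fx=5,fy=5,interpolation=cv2.INTER_NEAREST)[:800//1])
p=cv2.resize(im[130:235,205:300],None,fx=5.7,fy=5.7,interpolation=cv2.INTER_NEAREST)
cv2.imwrite("pics/w5d.png",p)
```

```text
(no output)
```

View pics/w5d.png

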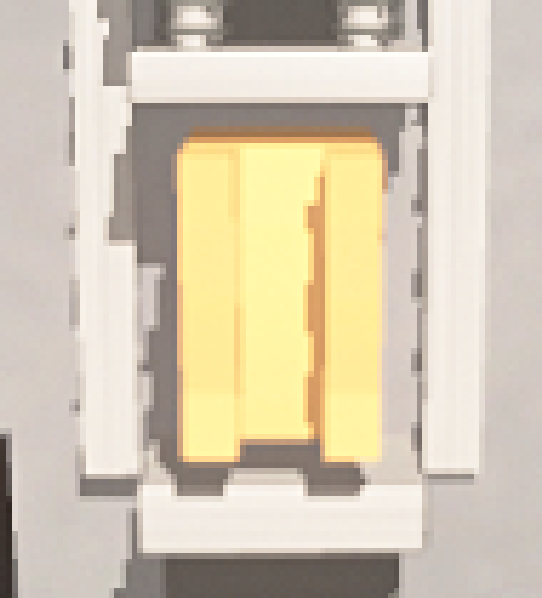

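Run:
```python
from h import *
P=camera_params("wrist")
a=fishz(P,254,147.9,51)[1];a56=fishz(P,254,147.9,56)[1];j=fishz(P,254,215.4,51)[1]
b1=fishz(P,254,155,62)[1];b0=fishz(P,254,210.9,62)[1]
print("anvil",a,a56,"jaw",j,"gap",a-j,"block",b0,b1,b1-b0,"jaw thickness",j-fishz(P,254,226.7,51)[1])
print("block x",fishz(P,236.5,180,62)[0],fishz(P,272,180,62)[0])
l=np.array([fishz(P,236.3,205,62),fishz(P,236.3,160,62)]);print(l)
```

```text
anvil -34.06303648350656 -33.61536898014185 jaw -106.16546248879091 gap 72.10242600528434 block -97.69185588575715 -40.12897683902607 57.56287904673108 jaw thickness 12.926401776278041
block x 466.15604778164294 501.77170896759964
[[465.54742577 -91.4015955   62.        ]
 [466.20441811 -45.07562715  62.        ]]
```

Gap is about 72 mm, so about 16 mm is free: pinch after about 4 notches, target about 7. Next I move above the lever grip.

```bash
python3 -m creep '{"offset":[[-0.0425,0.05,-0.005],[-0.0425,0.05,-0.005],[0,0,0],[0,0,0],[0,0,0]],"rotation":[[0,0,0],[0,0,0],[0,0,10],[0,0,10],[0,0,10]]}'
python3 -m creep '{"offset":[[0,0,0],[0,0,0],[0,0,0],[0,0,0],[0,0,0]],"rotation":[[0,0,10],[0,0,10],[0,0,10],[0,0,9],[0,0,0]]}'
python3 - <<'E'
from h import *
delta([588.5,-158.5,90],21)
P=camera_params("wrist")
for n in ["wrist","scene"]:
  cv2.imwrite(f"pics/{n}6.png",cv2.cvtColor(grab_frame(n),cv2.COLOR_RGB2BGR))
E
```

```text
time_s: 10.98
ee_pos: [580.1, -153.8, 192.8]
ee_rot: [-179.7, 0.1, 59.6]
force: [0.5, -0.5, 0.1]
gripper_width: 60.0
time_s: 11.6
ee_pos: [580.2, -153.6, 193.4]
ee_rot: [-179.9, 0.2, 21.1]
force: [0.1, -0.5, 0.1]
gripper_width: 60.1
t 11.6 pos [ 580.2 -153.6  193.4] rpy [-1.7987e+02  1.7000e-01  2.1100e+01] w 60.1 F [ 0.1 -0.5  0.1]
tool dx dy dz [  6.    7.5 103.4] rotz 0.1
```

View pics/wrist6.png

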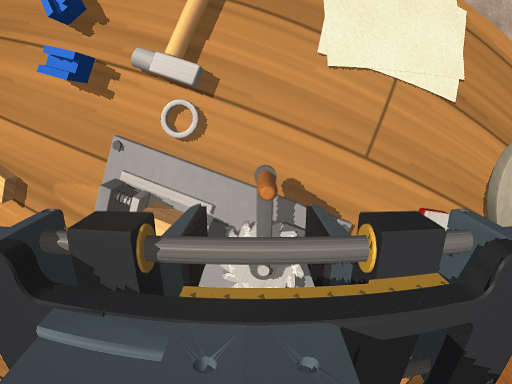

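View pics/scene6.png

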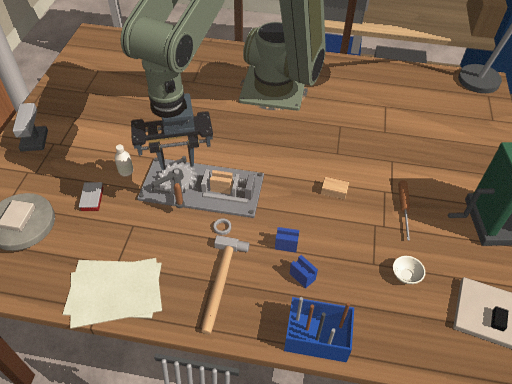

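Grip top is seen at about (267,191) in the wrist view, roughly between the fingers.

Run:
```python
from h import *
P=camera_params("wrist")
im=cv2.imread("pics/wrist6.png")
cv2.imwrite("pics/w6c.png",cv2.resize(im[155:290,200:330],None,fx=4,fy=4,interpolation=cv2.INTER_NEAREST))
print(fishz(P,267,191,124), fishz(P,264,270,58))
```

```text
[ 592.59973564 -159.0013855   124.        ] [ 490.03564497 -198.78498799   58.        ]
```

View pics/w6c.png

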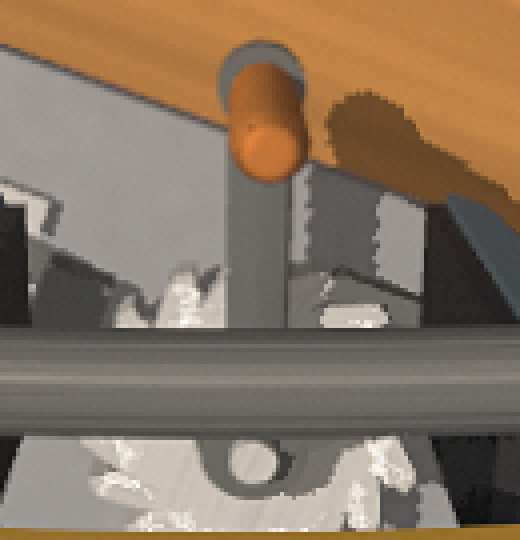

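```bash
python3 -m creep '{"offset":[[0.0073,0.0083,0],[0,0,0.03],[0,0,0.045],[0,0,0.03],[0,0,0]],"rotation":[[0,0,0],[0,0,0],[0,0,0],[0,0,0],[0,0,0]]}'
python3 -m creep '{"offset":[[0,0,0],[0,0,0],[0,0,0],[0,0,0],[0,0,0]],"rotation":[[0,0,0],[0,0,0],[0,0,0],[0,0,0],[0,0,0]]}' 1 8
python3 - <<'E'
from h import *
delta([590,-158.7,88],21)
cv2.imwrite("pics/wrist7.png",cv2.cvtColor(grab_frame("wrist"),cv2.COLOR_RGB2BGR))
E
```

```text
time_s: 12.32
ee_pos: [589.6, -158.7, 87.9]
ee_rot: [-179.8, 0.3, 21.0]
force: [-0.0, 0.1, 0.4]
gripper_width: 60.2
time_s: 12.95
ee_pos: [590.9, -159.0, 90.9]
ee_rot: [180.0, -0.0, 21.0]
force: [0.7, 0.6, 2.4]
gripper_width: 18.0
t 12.95 pos [ 590.9 -159.    90.9] rpy [ 1.7998e+02 -4.0000e-02  2.0990e+01] w 18.0 F [0.7 0.6 2.4]
tool dx dy dz [-0.8 -0.6  2.9] rotz -0.01
```

View pics/wrist7.png

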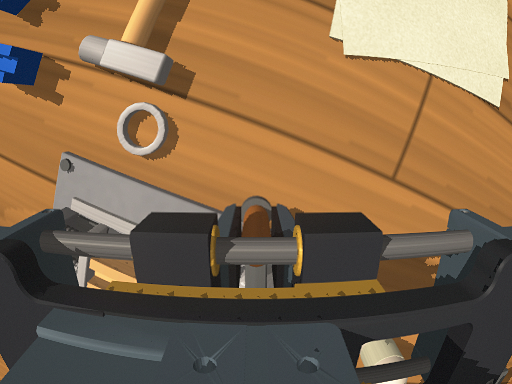

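Grip pinched (18.0 mm), lever at about +21°. I'll swing it back 50° to about -29°.

```bash
python3 -m creep '{"offset":[[-0.0017,0.0191,0],[-0.0017,0.0191,0],[-0.0017,0.0191,0],[-0.0017,0.0191,0],[-0.0017,0.0191,0]],"rotation":[[0,0,10],[0,0,10],[0,0,10],[0,0,10],[0,0,10]]}'
python3 -m creep '{"offset":[[0,0,0],[0,0,0]],"rotation":[[0,0,0],[0,0,0]]}'
python3 - <<'E'
from h import *
t=np.radians(-29)
delta([487+109.5*np.cos(t),-198+109.5*np.sin(t),88],-29)
s=env.state()["ee_pos"];print(np.degrees(np.arctan2(s[1]+198,s[0]-487)),np.hypot(s[1]+198,s[0]-487))
E
```

```text
time_s: 13.62
ee_pos: [584.6, -251.2, 90.8]
ee_rot: [-179.9, -0.0, -29.4]
force: [2.7, 7.2, 2.4]
gripper_width: 17.8
time_s: 13.88
ee_pos: [584.5, -251.5, 90.8]
ee_rot: [-180.0, -0.0, -28.9]
force: [-0.5, -0.1, 2.7]
gripper_width: 17.9
t 13.88 pos [ 584.5 -251.5   90.8] rpy [-1.7999e+02 -5.0000e-02 -2.8860e+01] w 17.9 F [-0.5 -0.1  2.7]
tool dx dy dz [-1.7  0.5  2.8] rotz 0.14
-28.763882952084106 111.22721062417114
```

```bash
python3 -m creep '{"offset":[[-0.0015,-0.0184,0],[-0.0015,-0.0184,0],[-0.0015,-0.0184,0],[-0.0015,-0.0184,0],[-0.0015,-0.0184,0]],"rotation":[[0,0,-9.6],[0,0,-9.6],[0,0,-9.6],[0,0,-9.6],[0,0,-9.6]]}'
python3 -m creep '{"offset":[[-0.0015,-0.0184,0],[0,0,0],[0,0,0]],"rotation":[[0,0,-9.6],[0,0,0],[0,0,0]]}'
cat >> h.py <<'E'
def lev(tag):
    st=env.state();s=st["ee_pos"];a=np.arctan2(s[1]+198,s[0]-487);F=np.array(st["force"])
    print("t",round(st["time_s"],2),"lever deg",np.degrees(a).round(1),"rad",a.round(3),"r",np.hypot(s[1]+198,s[0]-487).round(1),"yaw",round(st["ee_rot"][2],1),"Ftan",(F@[-np.sin(a),np.cos(a),0]).round(1),"Frad",(F@[np.cos(a),np.sin(a),0]).round(1))
    im=cv2.cvtColor(grab_frame("scene"),cv2.COLOR_RGB2BGR)
    cv2.imwrite(f"pics/s_{tag}.png",im)
    cv2.imwrite(f"pics/sc_{tag}.png",cv2.resize(im[150:225,190:275],None,fx=8,fy=8,interpolation=cv2.INTER_CUBIC))
E
python3 -c "
from h import *
lev('a')"
```

```text
time_s: 14.5
ee_pos: [591.8, -162.3, 90.7]
ee_rot: [179.9, 0.1, 19.5]
force: [-3.9, -3.2, 4.9]
gripper_width: 17.4
time_s: 14.88
ee_pos: [584.5, -145.6, 90.6]
ee_rot: [-180.0, 0.1, 28.5]
force: [-3.7, -1.4, 5.7]
gripper_width: 17.5
t 14.88 lever deg 28.2 rad 0.493 r 110.7 yaw 28.5 Ftan 0.5 Frad -3.9
```

View pics/sc_a.png

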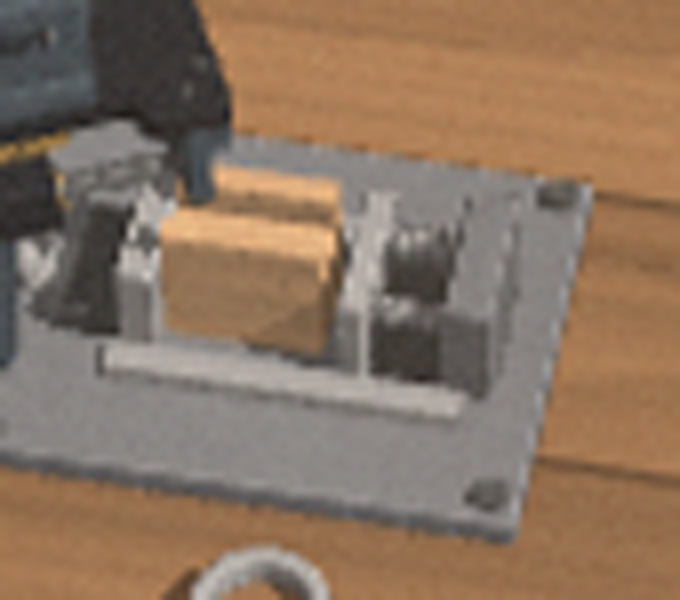

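The jaw advanced about 2 notches and nearly reaches the block. Second stroke.

```bash
python3 -m creep '{"offset":[[-0.0015,0.0184,0],[-0.0015,0.0184,0],[-0.0015,0.0184,0],[-0.0015,0.0184,0],[-0.0015,0.0184,0]],"rotation":[[0,0,9.6],[0,0,9.6],[0,0,9.6],[0,0,9.6],[0,0,9.6]]}'
python3 -m creep '{"offset":[[-0.0015,0.0184,0],[0,0,0],[0,0,0]],"rotation":[[0,0,9.6],[0,0,0],[0,0,0]]}'
python3 -c "
from h import *
lev('b')"
python3 -m creep '{"offset":[[-0.0015,-0.0184,0],[-0.0015,-0.0184,0],[-0.0015,-0.0184,0],[-0.0015,-0.0184,0],[-0.0015,-0.0184,0]],"rotation":[[0,0,-9.6],[0,0,-9.6],[0,0,-9.6],[0,0,-9.6],[0,0,-9.6]]}'
python3 -m creep '{"offset":[[-0.0015,-0.0184,0],[0,0,0],[0,0,0]],"rotation":[[0,0,-9.6],[0,0,0],[0,0,0]]}'
python3 -c "
from h import *
lev('c')"
```

```text
time_s: 15.55
ee_pos: [592.0, -233.6, 90.4]
ee_rot: [-179.8, 0.2, -19.9]
force: [-4.9, 2.9, 6.6]
gripper_width: 17.8
time_s: 15.92
ee_pos: [584.2, -251.7, 90.3]
ee_rot: [-179.9, 0.1, -29.2]
force: [-2.8, 1.5, 4.8]
gripper_width: 17.7
t 15.93 lever deg -28.9 rad -0.505 r 111.1 yaw -29.2 Ftan -0.0 Frad -3.2
time_s: 16.6
ee_pos: [592.2, -163.3, 90.3]
ee_rot: [180.0, 0.1, 19.2]
force: [-4.7, -3.1, 6.1]
gripper_width: 18.0
time_s: 16.98
ee_pos: [584.9, -146.2, 90.3]
ee_rot: [-180.0, 0.1, 28.5]
force: [-5.0, -2.6, 4.1]
gripper_width: 18.1
t 16.98 lever deg 27.9 rad 0.487 r 110.8 yaw 28.5 Ftan 0.0 Frad -5.6
```

View pics/sc_c.png

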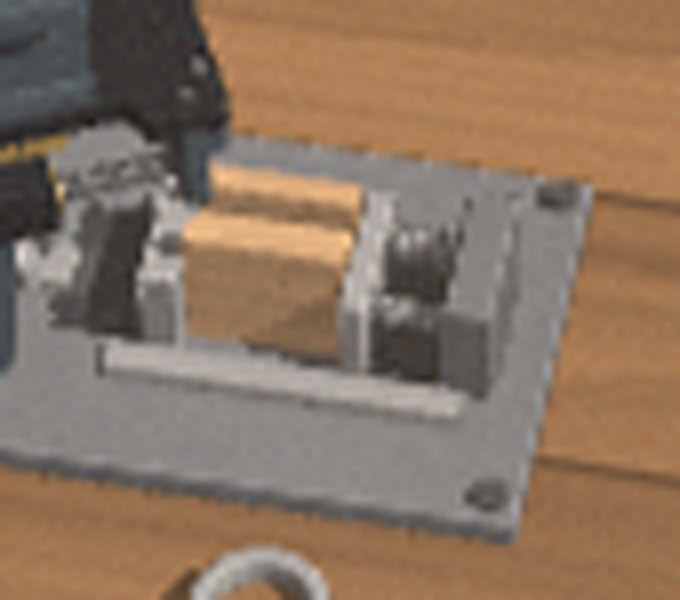

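Jaw, block and anvil are now just about in contact (4 notches). Third stroke.

```bash
python3 -m creep '{"offset":[[-0.0025,0.0184,0],[-0.0015,0.0184,0],[-0.0015,0.0184,0],[-0.0015,0.0184,0],[-0.0015,0.0184,0]],"rotation":[[0,0,9.6],[0,0,9.6],[0,0,9.6],[0,0,9.6],[0,0,9.6]]}'
python3 -m creep '{"offset":[[-0.0015,0.0184,0],[0,0,0],[0,0,0]],"rotation":[[0,0,9.6],[0,0,0],[0,0,0]]}'
python3 -c "
from h import *
lev('d')"
python3 -m creep '{"offset":[[-0.0015,-0.0184,0],[-0.0015,-0.0184,0],[-0.0015,-0.0184,0],[-0.0015,-0.0184,0],[-0.0015,-0.0184,0]],"rotation":[[0,0,-9.6],[0,0,-9.6],[0,0,-9.6],[0,0,-9.6],[0,0,-9.6]]}'
python3 -m creep '{"offset":[[-0.0015,-0.0184,0],[0,0,0],[0,0,0]],"rotation":[[0,0,-9.6],[0,0,0],[0,0,0]]}'
python3 -c "
from h import *
lev('e')"
```

```text
time_s: 17.65
ee_pos: [591.8, -234.2, 90.1]
ee_rot: [-179.8, 0.1, -19.9]
force: [-4.1, 3.6, 5.2]
gripper_width: 17.4
time_s: 18.02
ee_pos: [584.1, -252.0, 90.1]
ee_rot: [-180.0, 0.1, -29.1]
force: [-4.1, 3.3, 4.3]
gripper_width: 17.8
t 18.02 lever deg -29.1 rad -0.507 r 111.1 yaw -29.1 Ftan 0.9 Frad -5.2
time_s: 18.7
ee_pos: [592.4, -164.1, 90.0]
ee_rot: [179.8, 0.1, 19.4]
force: [-5.0, -4.6, 1.9]
gripper_width: 17.5
time_s: 19.08
ee_pos: [585.4, -147.0, 90.1]
ee_rot: [179.9, 0.0, 28.5]
force: [-3.6, -4.4, -0.3]
gripper_width: 17.6
t 19.07 lever deg 27.4 rad 0.478 r 110.8 yaw 28.5 Ftan -2.3 Frad -5.2
```

View pics/sc_e.png

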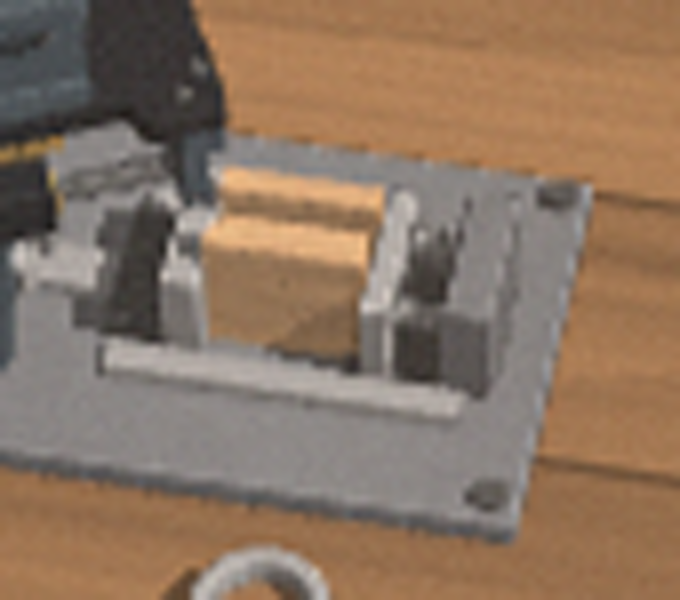

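The anvil has been pressed about 7 mm (about 28 N) at 6 notches. I'll swing back and see where it rests.

```bash
python3 -m creep '{"offset":[[-0.0025,0.0184,0],[-0.0015,0.0184,0],[-0.0015,0.0184,0],[-0.0015,0.0184,0],[-0.0015,0.0184,0]],"rotation":[[0,0,9.6],[0,0,9.6],[0,0,9.6],[0,0,9.6],[0,0,9.6]]}'
python3 -m creep '{"offset":[[-0.0015,0.0184,0],[0,0,0],[0,0,0]],"rotation":[[0,0,9.6],[0,0,0],[0,0,0]]}'
python3 - <<'E'
from h import *
lev('f')
a=cv2.imread("pics/s_c.png")[170:200,200:260];b=cv2.imread("pics/s_f.png")[170:200,200:260];e=cv2.imread("pics/s_e.png")[170:200,200:260]
cv2.imwrite("pics/cmp.png",np.vstack([cv2.resize(i[:, :],None,fx=9,fy=6.5,interpolation=cv2.INTER_CUBIC) for i in (a,e,b)]))
E
```

```text
time_s: 19.75
ee_pos: [591.6, -234.8, 90.0]
ee_rot: [-179.9, 0.1, -19.8]
force: [-5.9, 2.8, 3.3]
gripper_width: 18.1
time_s: 20.12
ee_pos: [584.0, -252.2, 90.0]
ee_rot: [-180.0, 0.0, -29.0]
force: [-4.5, 1.7, 1.1]
gripper_width: 17.9
t 20.12 lever deg -29.2 rad -0.51 r 111.1 yaw -29.0 Ftan -0.7 Frad -4.7
```

View pics/cmp.png

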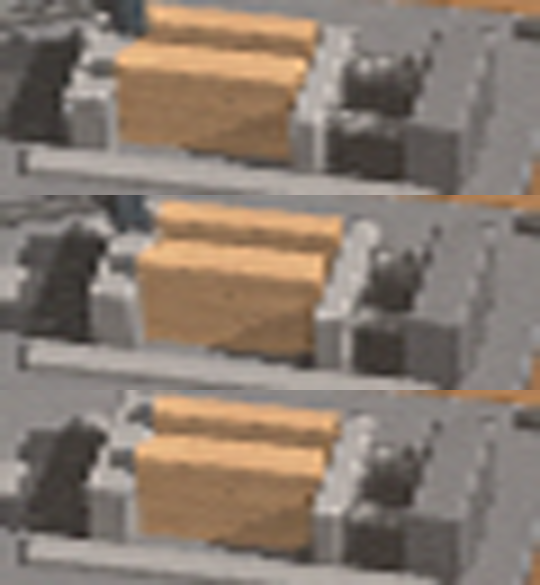

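It holds at about +7 mm (about 28 N). One more notch is needed, so I make a short forward stroke to about +12°.

```bash
python3 -m creep '{"offset":[[-0.0017,-0.0195,0],[-0.0017,-0.0195,0],[-0.0017,-0.0195,0],[-0.0017,-0.0195,0],[0,0,0]],"rotation":[[0,0,-10.2],[0,0,-10.2],[0,0,-10.2],[0,0,-10.2],[0,0,0]]}'
python3 - <<'E'
from h import *
lev('g')
a=cv2.imread("pics/s_c.png")[170:200,200:260];b=cv2.imread("pics/s_f.png")[170:200,200:260];e=cv2.imread("pics/s_g.png")[170:200,200:260]
cv2.imwrite("pics/cmp2.png",np.vstack([cv2.resize(i[:, :],None,fx=9,fy=6.5,interpolation=cv2.INTER_CUBIC) for i in (a,b,e)]))
E
```

```text
time_s: 20.8
ee_pos: [595.8, -177.5, 90.0]
ee_rot: [179.8, 0.0, 12.0]
force: [-3.6, -4.8, -0.7]
gripper_width: 17.9
t 20.8 lever deg 10.7 rad 0.186 r 110.7 yaw 12.0 Ftan -4.1 Frad -4.4
```

View pics/cmp2.png

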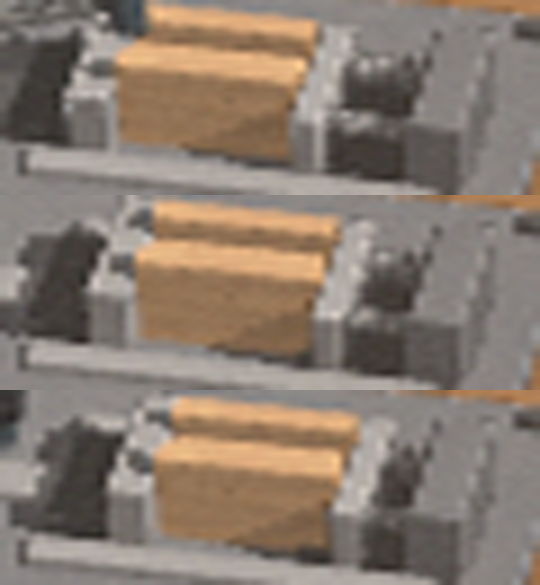

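Load is about 4.1 N tangential at the grip (about 50 N clamping). I'll unload the lever by swinging it back 20°, and check what the pawl holds.

```bash
python3 -m creep '{"offset":[[-0.0027,0.0191,0],[-0.0017,0.0191,0],[0,0,0],[0,0,0]],"rotation":[[0,0,10],[0,0,10],[0,0,0],[0,0,0]]}'
python3 - <<'E'
from h import *
lev('h')
a=cv2.imread("pics/s_f.png")[170:200,200:260];b=cv2.imread("pics/s_g.png")[170:200,200:260];e=cv2.imread("pics/s_h.png")[170:200,200:260]
cv2.imwrite("pics/cmp3.png",np.vstack([cv2.resize(i[:, :],None,fx=9,fy=6.5,interpolation=cv2.INTER_CUBIC) for i in (a,b,e)]))
r=[cv2.cvtColor(cv2.imread(f"pics/s_{n}.png"),cv2.COLOR_BGR2GRAY).astype(np.float32)for n in "acfgh"]
# block end-to-anvil shift by phase correlation of anvil/block strip
for n,i in zip("acfgh",r):
    print(n, cv2.phaseCorrelate(r[1][176:192,205:246].copy(),i[176:192,205:246].copy(),cv2.createHanningWindow((41,16),cv2.CV_32F)))
E
```

```text
time_s: 21.35
ee_pos: [596.6, -214.8, 90.0]
ee_rot: [180.0, -0.1, -8.0]
force: [1.3, -0.1, -4.0]
gripper_width: 17.7
t 21.35 lever deg -8.7 rad -0.153 r 110.9 yaw -8.0 Ftan 0.1 Frad 1.3
a ((0.25869118356688503, 0.4438288899276177), 0.9199857360786862)
c ((0.5, 0.0), 1.0)
f ((2.6589907848678394, -0.22423750306739265), 1.012170022063785)
g ((4.531186494978787, -0.09758423178984899), 0.740300049384435)
h ((3.8757586232622323, 0.08103168694065666), 0.8773147020075056)
```

View pics/cmp3.png

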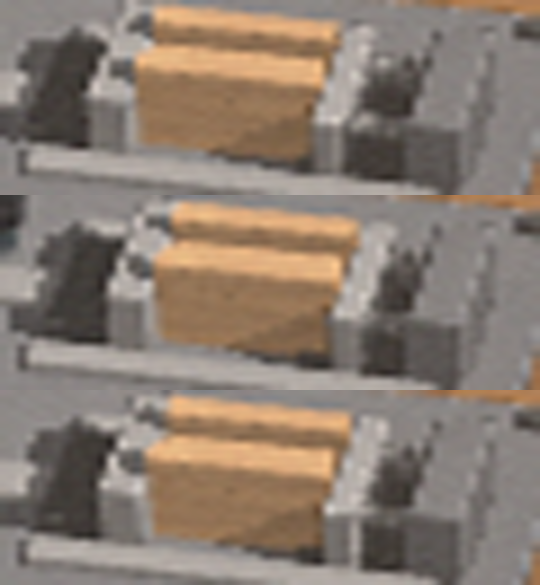

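The pawl held one notch more: 7 notches, about 11 mm of anvil travel, about 44 N. Let go of the lever and rise.

```bash
python3 -m creep '{"offset":[[0,0,0],[0,0,0],[0,0,0],[0,0,0]],"rotation":[[0,0,0],[0,0,0],[0,0,0],[0,0,0]]}' 0.34
python3 -m creep '{"offset":[[0,0,-0.03],[0,0,-0.05],[0,0,-0.05],[0,0,-0.02],[0,0,0]],"rotation":[[0,0,0],[0,0,0],[0,0,0],[0,0,0],[0,0,0]]}'
python3 -m creep '{"offset":[[0,0,0],[0,0,0],[0,0,0],[0,0,0],[0,0,0]],"rotation":[[0,0,-10.6],[0,0,-10.6],[0,0,-10.6],[0,0,-10.6],[0,0,-10.6]]}'
python3 -m creep '{"offset":[[0,0,0],[0,0,0],[0,0,0],[0,0,0],[0,0,0]],"rotation":[[0,0,-10.6],[0,0,-10.6],[0,0,-10.6],[0,0,-10.6],[0,0,-2.2]]}'
python3 -c "
from h import *
delta([487,-85,200],90)"
```

```text
time_s: 21.9
ee_pos: [595.9, -215.2, 90.6]
ee_rot: [180.0, -0.0, -8.2]
force: [0.4, -0.3, 0.9]
gripper_width: 54.8
time_s: 22.52
ee_pos: [596.5, -215.6, 242.4]
ee_rot: [180.0, -0.2, -8.2]
force: [0.5, 0.2, 0.0]
gripper_width: 60.4
time_s: 23.15
ee_pos: [594.9, -214.9, 238.2]
ee_rot: [-179.8, 0.1, 45.1]
force: [0.7, 0.1, -1.0]
gripper_width: 59.8
time_s: 23.78
ee_pos: [594.9, -214.9, 238.2]
ee_rot: [-179.8, -0.1, 89.5]
force: [0.0, -0.7, 0.2]
gripper_width: 60.1
t 23.77 pos [ 594.9 -214.9  238.2] rpy [-1.798e+02 -8.000e-02  8.951e+01] w 60.1 F [ 0.  -0.7  0.2]
tool dx dy dz [ 129.  -109.    38.2] rotz -0.49
```

```bash
python3 -m creep '{"offset":[[0.043,-0.036,0.01],[0.043,-0.036,0.01],[0.043,-0.036,0.01],[0,0,0],[0,0,0]],"rotation":[[0,0,0],[0,0,0],[0,0,0],[0,0,0],[0,0,0]]}'
python3 - <<'E'
from h import *
delta([487,-85,200],90)
P=camera_params("wrist")
im=cv2.cvtColor(grab_frame("wrist"),cv2.COLOR_RGB2BGR)
cv2.imwrite("pics/wrist9.png",im)
cv2.imwrite("pics/w9c.png",cv2.resize(im[120:225,200:310],None,fx=5.5,fy=5.5,interpolation=cv2.INTER_NEAREST))
E
```

```text
time_s: 24.4
ee_pos: [489.4, -85.3, 209.9]
ee_rot: [-180.0, 0.0, 89.4]
force: [0.7, -0.1, 0.4]
gripper_width: 60.6
t 24.4 pos [489.4 -85.3 209.9] rpy [-1.7999e+02  1.0000e-02  8.9410e+01] w 60.6 F [ 0.7 -0.1  0.4]
tool dx dy dz [ 0.2 -2.4  9.9] rotz -0.59
```

View pics/w9c.png

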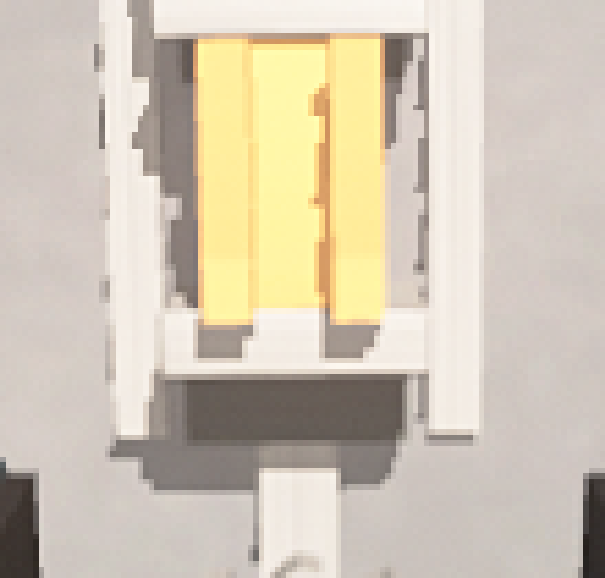

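View pics/wrist9.png

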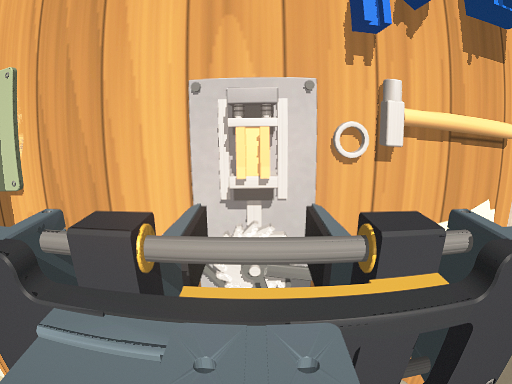

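Run:
```python
from h import *
P=camera_params("wrist")
f=lambda v,z:fishz(P,253,v,z)[1].round(1)
print("anvil",f(126.4,51),"(was -34.1) jaw back",f(188.2,51),"(was -119.1) block",f(179,62),f(127.2,62))
print("block x",fishz(P,235.8,150,62)[0],fishz(P,270,150,62)[0],"sides",fishz(P,236,175,62)[:2],fishz(P,235.5,130,62)[:2])
print("ref tail/base corners",fishz(P,190.5,80,12)[:2],fishz(P,316,79,12)[:2])
```

```text
anvil -25.3 (was -34.1) jaw back -94.9 (was -119.1) block -82.1 -26.0
block x 469.7569461305872 506.39885395019195 sides [469.36593908 -77.48188062] [469.84387466 -28.68324319]
ref tail/base corners [411.25024008  34.76460959] [566.57169153  34.04946209]
```

The jaw's travel reads 24–25 mm, which lies between 6 and 7 notches. I'll check against references fixed to the base.

Run:
```python
from h import *
a=cv2.imread("pics/wrist5.png");b=cv2.imread("pics/wrist9.png")
A=cv2.resize(a[78:235,205:300],None,fx=3.8,fy=3.8,interpolation=cv2.INTER_NEAREST)
B=cv2.resize(b[68:225,205:300],None,fx=3.8,fy=3.8,interpolation=cv2.INTER_NEAREST)
cv2.imwrite("pics/cmp4.png",np.hstack([A,B]))
print(A.shape)
```

```text
(597, 361, 3)
```

View pics/cmp4.png

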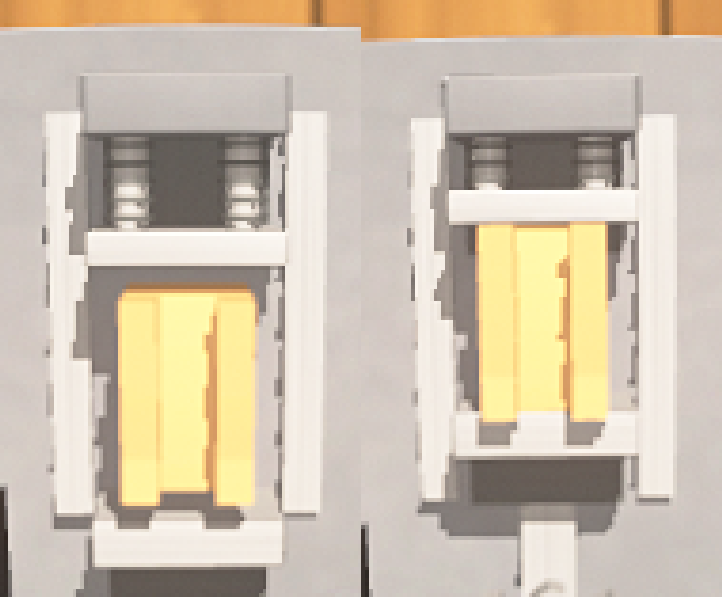

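Run:
```python
from h import *
P9=camera_params("wrist"); R=np.array(P9["R"]);c9=-R.T@P9["t"]
p9=np.array([489.4,-85.3,209.9])
p5=np.array([487.6,-73.4,188.3])
def mk(c): 
    d=dict(P9); d["t"]=-R@c; return d
print("cam-tcp",c9-p9)
for dz in(-2,0,2,4):
    P5=mk(c9-p9+p5+[0,0,dz])
    f=lambda P,v,off,z:fishz(P,253,off+v/3.8,z)[1]
    L=lambda v,z:f(P5,v,78,z); Q=lambda v,z:f(P9,v,68,z)
    t5,t9=L(133,56),Q(133,56)
    print(dz,"railend rel tail",L(518,22)-t5,Q(498,22)-t9,"anvil back",L(232,51)-t5,Q(190,51)-t9,"front",L(266,51)-t5,Q(223,51)-t9,"jaw back",L(567,51)-t5,Q(458,51)-t9)
```

```text
cam-tcp [  1.85244391  65.79613406 169.85437864]
-2 railend rel tail -116.50670713577207 -115.73187392196884 anvil back -26.625687503611914 -16.30461578878457 front -35.86153164129929 -25.907422035073896 jaw back -121.95077124942003 -95.58845899177906
0 railend rel tail -117.20959634361658 -115.73187392196884 anvil back -26.801090256214984 -16.30461578878457 front -36.0974666672978 -25.907422035073896 jaw back -122.75094028702343 -95.58845899177906
2 railend rel tail -117.91248555146105 -115.73187392196884 anvil back -26.976493008818046 -16.30461578878457 front -36.33340169329631 -25.907422035073896 jaw back -123.55110932462682 -95.58845899177906
4 railend rel tail -118.61537475930554 -115.73187392196884 anvil back -27.151895761421116 -16.30461578878457 front -36.569336719294824 -25.907422035073896 jaw back -124.35127836223022 -95.58845899177906
```

Measured relative to the tailstock, the jaw moved about 27 mm (7 notches) and the anvil about 10.3 mm (about 41 N), which is in the 25–70 N range. One final scene check, then I hand in.

Run:
```python
from h import *
cv2.imwrite("pics/end.png",cv2.cvtColor(grab_frame("scene"),cv2.COLOR_RGB2BGR))
s=env.state();print(s["time_s"],s["force"])
```

```text
24.5 [ 0.79070559  0.17231903 -0.391999  ]
```

View pics/end.png

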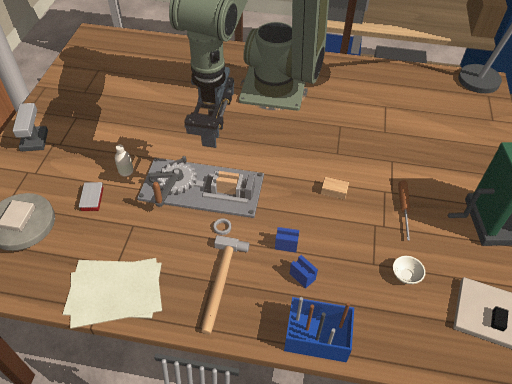

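The block is clamped at (228,182), the lever is free at (157,192), and all the other things are where they were at the start.

```bash
python3 -c "
from workcell import env
print(env.job_done(), env.state()['time_s'])"
```

```text
the job is handed in; nothing more can be done
the job is handed in; nothing more can be done
```

I stood the grooved block on the bed, groove up and lengthwise, and let go of it. I then closed the jaw with three full lever strokes and one short one, let go of the lever, moved clear and handed in. The last clock reading was 24.5 s, of the 72 s allowed.

**Clamping:** Measured against the tailstock, the jaw travelled about 27 mm (7 notches) and the anvil was pressed about 10.3 mm. At 4 N/mm that is about 41 N, inside the 25–70 N range and about three notches past the pinch. The lever force at the grip at the end of the last stroke was 4.1 N, which fits about 50 N while the lever was still loaded.

**Position:** The wrist view showed the block straight between the jaws and within a couple of mm of the middle line. The gripper touched nothing, and in the final scene picture the other things on the bench were where they started.

**Disagreement:** A first estimate from absolute wrist-camera positions gave only 24–25 mm of jaw travel and 9 mm at the anvil. Measuring against the tailstock cancels most of the camera-position error, so I relied on that. By either estimate the force is in range.

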